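Nip up a lifting eye with a drift

ROBOT

A 6-joint arm with a two-finger parallel gripper is mounted at the origin on a cart in front of the work surface, level with it; the furniture and walls round the work are solid. World frame = base frame: x ahead of the robot, y to its left, z up, the work surface at z = 0. Lengths are in mm, angles in rad, forces in N, time in s.
With the tool pointing down it reaches from about 275 to 825 mm from the base axis. Payload 5.2 kg.
Tool frame: the origin (TCP) lies at the very end of the fingers, on their centre line; the grasp point (between the pads) lies 19 mm behind it; z points along the fingers, y is the line along which they close (so a half turn about z gives the same grasp; the last joint's range is limited). The gripper opens to 93 mm and grips with 3 to 60 N. Pads are 15 mm wide; open, the fingers measure 128 mm over their backs; the gripper's body (75 mm by 188 mm) begins 65 mm behind the grasp point.
Start: joints at [1.023, 0.259, 1.535, -0, 1.348, -0.203], TCP at [185.883, 517.641, 218.653] pointing down, gripper open.
Joint ranges: [-3.14, 3.14], [-0.91, 2.08], [0.19, 2.58], [-1.22, 4.36], [0.22, 2.71], [-3.12, 3.12]. Speed limits (rad/s): [2.57, 2.57, 3.14, 3.14, 3.14, 3.14].

INTERFACE

Orientations are given as [roll, pitch, yaw] about the fixed x, y, z axes, in that order (R = Rz(yaw) Ry(pitch) Rx(roll)).
In Python, from bench import robot gives the robot as it stands. The module is installed in compiled form; this text tells all that it offers. Calls block until the motion is done:
- robot.move_ptp(position, orientation): joint-space move of the TCP to a pose.
- robot.move_linear(position, ori=None, speed=150, f_stop=None): straight line of the TCP; ori=None keeps the orientation; speed is the mean speed in mm/s. With f_stop (N) it stops when the force on the tool has changed by that much, and returns True; else False.
- robot.move_j(angles): joint-space move.
- robot.move_gripper(opening): opening from 0.0 (shut) to 1.0 (fully open); the grip force is fixed at half the most; returns when the fingers have stopped.
- robot.sleep(seconds).
- robot.inverse_kinematics(position, orientation): joint angles nearest the present ones, or None.
- robot.get_image(name): name is "side" or "top"; returns a dict with "img" (384x512x3 uint8, blue, green, red), "fovy" (degrees; the focal length in pixels is half the picture's height over the tangent of half this angle, whatever the lens; pixels are square), "cx", "cy" (the principal point, pixels), "eye" and "orientation" of the camera in the world. Camera axes: x right, y down, z forward; pixel columns grow to the right and rows downward; lengths in mm; the calibration is good to about 2 mm. A picture is of the moment at which its call begins. There is no depth.
A pose or a line that the arm cannot do raises robot.MotionError and nothing moves.
- robot.hand_in(): hands the job in; it is judged then, once.
Readings, each from a call of its own:
- robot.current_t(): time.
- robot.current_qpos(): joint angles.
- robot.current_joint_vel(): joint speeds.
- robot.current_joint_efforts(): joint torques, N m.
- robot.current_tcp_pos(): TCP position.
- robot.current_eef_rot(): TCP orientation.
- robot.current_contact_force(): force on the tool from outside, world axes, zero at the start.
- robot.current_ft_torque(): the same for the moment, N m.
- robot.current_gripper_width(): opening from 0.0 (shut) to 1.0 (fully open).
- robot.current_finger_force(): force on a finger pad.
Only numpy, scipy, OpenCV 4.12 (cv2) and the standard library are available. Lean on these libraries where they do the work, as an engineer would, in place of code of your own. Each camera call takes 0.05 s, during which the arm holds its last target. There are 200 camera calls.

TASK

The lifting eye on top of the gear unit has only been run in by hand and its collar is not yet down. Pick up the brass drift, slide it about half its length through the eye and use it as a bar to turn the eye clockwise until the collar seats and it is nipped up snug, without overtightening it and without touching the eye with the gripper. Then draw the drift out again and lay it down flat on the table clear of the unit, keeping hold of it until it lies on the table.

Things in the scene. Friction and masses are not known exactly. Their poses are not given: they have to be found in the camera images.
- eye_centre (a point): Centre of the round hole of the lifting eye (plain dark steel), about 142 mm above the table. Hole 30 mm across, ring stock 12 mm round, ring 54 mm over all; the hole's lowest edge is 15 mm above the collar's underside. x = axis of the hole (level), z = up, along the screw. Right-hand thread: it is tightened by turning clockwise as seen from above.
- eye_seat (a point): Seat under the eye's collar (collar 30 mm across), on the screw axis, 30 mm below eye_centre. At the start the eye needs 0.2 to 0.9 rad of turning (not visible) until the collar touches. Running down takes about 0.1 N m; then the resistance jumps to 0.26 N m and rises by 3 N m per rad, the seat bedding down 0.28 mm per rad: 0.33 to 0.7 N m is snug, over 0.85 N m too tight. Let go, it stays nipped.
- boss_face (a point): Centre of the machined top of the round boss on the gear unit, 112 mm above the table; the eye's collar seats on it (eye_seat lies level with it until nipped). The unit is a grey cast worm gearbox fixed to the table, its body 101 mm high, 154 mm long (x, with a shaft 26 mm longer at the far end), 108 mm wide with a shaft stub 24 mm longer on the -y side. z = up.
- drift_mid (a point): Middle of the brass drift, on its axis, 7 mm above the table as it lies. Round bar 145 mm long, 14 mm thick from the butt to 28 mm on the nose side of this point, the nose about 8 mm. y = along it to the butt, z = up. 0.12 to 0.2 kg, centre of mass 18 mm towards the butt. In the eye the thick part slews about 0.8 rad either side of the hole's axis before it bears on the ring and turns it.
- drift_nose (a point): Tip of the drift's thin end, on its axis, 71.5 mm from drift_mid.
- drift_butt (a point): End face of the drift's thick end, on its axis, 72.5 mm from drift_mid.

How it is judged (in metres and radians):
On the way, in this order (a step that is already met when the one before it is completed fails the run):
1. the drift is through the eye, by about half its length (distance between drift_mid and eye_centre below 0.033 m and ((x of drift_nose in the frame of eye_centre above 0.015 m and x of drift_butt in the frame of eye_centre below -0.015 m) or (x of drift_butt in the frame of eye_centre above 0.015 m and x of drift_nose in the frame of eye_centre below -0.015 m))), for 0.1 s.
2. with the drift still through the eye, the collar is seated and nipped up (all of step 1 and z of eye_seat in the frame of boss_face below -5e-06 m), for 0.1 s.
3. the drift is out and down on the table, still held (horizontal distance between drift_mid and eye_centre above 0.12 m and height (world z) of drift_mid below 0.02 m and contact force between the fingers and drift above 0.5 N), for 0.1 s.
At the end, for the whole second after the job is handed in: The eye's collar is seated and still nipped (turned at least 0.02 rad past first touch, the seat bedded by 0.005 mm), and the drift lies flat and still on the table, its middle more than 120 mm from the eye's axis (z of eye_seat in the frame of boss_face below -5e-06 m and horizontal distance between drift_mid and eye_centre above 0.12 m and height (world z) of drift_mid between -0.01 and 0.02 m and height (world z) of each of drift_nose, drift_butt below 0.02 m and linear speed of drift below 0.02 m/s).
It fails at once if the eye is overtightened: turned more than 0.2 rad past the first touch of its collar (the seat bedded by 0.056 mm), which takes over 0.85 N m (z of eye_seat in the frame of boss_face below -5.6e-05 m).
It fails at once if the gripper touches the eye (contact force between the fingers and lifting_eye above 1 N).
It also fails if it takes over 72 s, if anything falls off the work surface, if the arm or the gripper's body presses on something with over 40 N, if the wrist force passes 120 N, or if a joint passes its speed limit or range.

## Working session

There is one attempt and no reset: what is moved stays moved. The work goes in short steps, each a Python script; the robot and the scene stay as the last script left them, time stands still between calls to the robot, and variables do not carry over. Pictures are saved under pics/ and viewed, at most 10 in all, crops included, and the job is handed in when it is done.

```bash
mkdir -p pics; python3 - <<'E'
from bench import robot
import cv2
for n in("side","top"):
    d=robot.get_image(n); cv2.imwrite(f"pics/{n}0.png",d["img"]); print(n,{k:v for k,v in d.items() if k!="img"})
print(robot.current_t(),robot.current_eef_rot())
E
```

```text
side {'fovy': 57.5723760956012, 'cx': 257.7097830597541, 'cy': 190.53384459657747, 'eye': array([ 356.0332561 , -393.97222037,  670.17113153]), 'orientation': array([-2.30291831,  0.01250304, -0.32696023])}
top {'fovy': 48.678417978445644, 'cx': 254.61260058225682, 'cy': 195.9658352558581, 'eye': array([457.16792611, 183.95820344, 968.01896953]), 'orientation': array([-3.04868372,  0.03415175, -1.55168772])}
0.1 [-3.14001007e+00 -3.01890693e-04  2.79683198e+00]
```

View pics/side0.png

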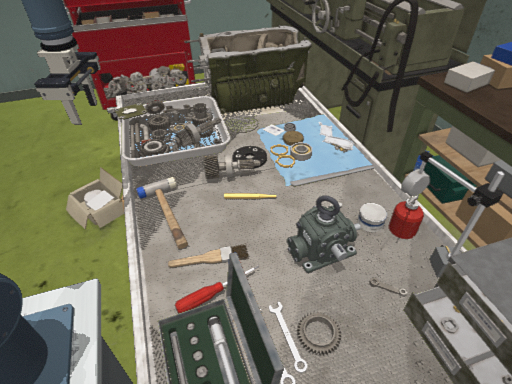

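View pics/top0.png

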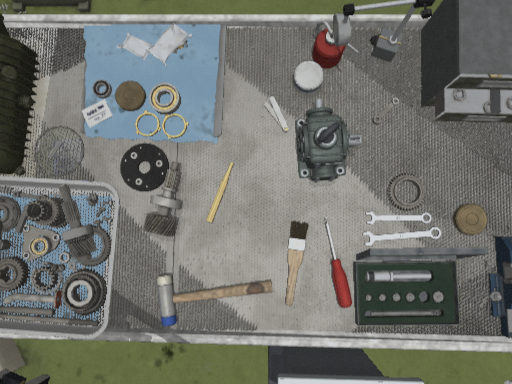

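The side view shows the drift at (224–277, 197) and the eye at about (327, 207). The top view shows the drift from (209, 220) to (232, 163) and the eye at about (327, 133).

```bash
cat > h.py <<'E'
import numpy as np, cv2
from scipy.spatial.transform import Rotation as R
from bench import robot
def ray(d,uv):
    f=192/np.tan(np.radians(d["fovy"])/2)
    v=np.array([(uv[0]-d["cx"])/f,(uv[1]-d["cy"])/f,1])
    return np.array(d["eye"]),R.from_euler("xyz",d["orientation"]).apply(v)
def onz(d,uv,z):
    o,v=ray(d,uv); return o+v*(z-o[2])/v[2]
def proj(d,p):
    f=192/np.tan(np.radians(d["fovy"])/2)
    c=R.from_euler("xyz",d["orientation"]).inv().apply(np.array(p)-d["eye"])
    return np.array([d["cx"]+f*c[0]/c[2],d["cy"]+f*c[1]/c[2]])
def tri(da,a,db,b):
    o1,v1=ray(da,a);o2,v2=ray(db,b)
    s=np.linalg.lstsq(np.c_[v1,-v2],o2-o1,rcond=None)[0]
    p,q=o1+s[0]*v1,o2+s[1]*v2
    return (p+q)/2,np.linalg.norm(p-q)
def brass(d,box):
    x0,y0,x1,y1=box; hsv=cv2.cvtColor(d["img"],cv2.COLOR_BGR2HSV)
    m=cv2.inRange(hsv,(15,110,90),(35,255,255)); k=np.zeros_like(m);k[y0:y1,x0:x1]=m[y0:y1,x0:x1]
    n,l,s,c=cv2.connectedComponentsWithStats(k); i=1+np.argmax(s[1:,4])
    return np.argwhere(l==i)[:,::-1].astype(float)
def ends(p):
    c=p.mean(0);a=np.linalg.svd(p-c,full_matrices=False)[2][0];t=(p-c)@a
    return c+a*(t.min()-.5),c+a*(t.max()+.5),len(p)
E
python3 - <<'E'
from h import *
S=robot.get_image("side");T=robot.get_image("top")
for d,b,n in((S,(210,185,290,210),"S"),(T,(195,150,245,230),"T")):
    p=ends(brass(d,b));print(n,p)
    q=[onz(d,x,7) for x in p[:2]];print(q,np.linalg.norm(q[0]-q[1]))
a=cv2.resize(S["img"][185:275,280:370],None,fx=6,fy=6,interpolation=2)[:540]
b=cv2.resize(T["img"][95:185,285:365],None,fx=6,fy=6,interpolation=2)
im=np.hstack([a[:, :400],b[:, :400]]);cv2.imwrite("pics/z.png",im)
E
```

```text
S (array([275.49856015, 195.92770686]), array([224.50042383, 197.02507541]), 118)
[array([624.71740524, 269.64113514,   7.        ]), array([489.25760257, 312.85534285,   7.        ])] 142.18588498299198Traceback (most recent call last):
  File "<stdin>", line 4, in <module>
  File "h.py", line 22, in brass
    n,l,s,c=cv2.connectedComponentsWithStats(k); i=1+np.argmax(s[1:,4])
                                                     ~~~~~~~~~^^^^^^^^^
    return _wrapfunc(a, 'argmax', axis=axis, out=out, **kwds)
    return bound(*args, **kwds)
ValueError: attempt to get argmax of an empty sequence
```

```bash
sed -i 's/(15,110,90),(35,255,255)/(15,85,90),(38,255,255)/' h.py
python3 - <<'E'
from h import *
S=robot.get_image("side");T=robot.get_image("top")
for uv in((220,192),(215,205)): print(T["img"][uv[1],uv[0]-4:uv[0]+5].tolist())
for d,b,n in((S,(210,185,290,210),"S"),(T,(195,150,245,230),"T")):
  try:
    p=ends(brass(d,b));print(n,p)
    q=[onz(d,x,7) for x in p[:2]];print(q,np.linalg.norm(q[0]-q[1]))
  except ValueError: print("none")
a=cv2.resize(S["img"][185:275,290:357],None,fx=6,fy=6,interpolation=2)
b=cv2.resize(T["img"][95:185,293:358],None,fx=6,fy=6,interpolation=2)
cv2.imwrite("pics/z.png",np.hstack([a,b]))
E
```

```text
[[136, 143, 147], [123, 164, 181], [114, 166, 186], [126, 182, 196], [123, 179, 198], [119, 171, 192], [118, 170, 191], [86, 118, 130], [108, 118, 119]]
[[138, 148, 151], [121, 170, 188], [120, 173, 195], [138, 197, 207], [127, 183, 204], [126, 179, 201], [123, 177, 198], [83, 116, 129], [120, 127, 129]]
S (array([223.48782458, 195.40828888]), array([275.50988226, 195.8573597 ]), 263)
[array([488.2676018 , 320.24676769,   7.        ]), array([624.85012923, 269.90025713,   7.        ])] 145.56633512891682
T (array([231.73543983, 162.35891702]), array([208.56133671, 221.36489788]), 302)
[array([622.78039634, 272.53850831,   7.        ]), array([486.53346906, 322.02275001,   7.        ])] 144.9548735630071
```

View pics/z.png

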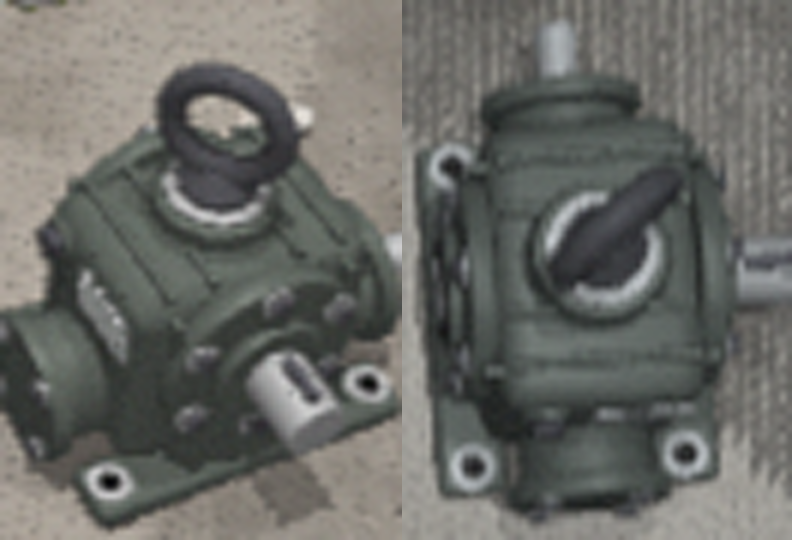

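The crops show the ring in the side view centred near pixel (327.5, 205). In the top view its ends are at about (318.5, 140) and (340, 123). The drift's nose is at about (624, 271) mm and its butt at about (487, 321) mm. Next I'll find the eye.

```bash
cat > eye.py <<'E'
from h import *
def dark(d,box):
    x0,y0,x1,y1=box; im=d["img"].astype(int); b,g,r=im[...,0],im[...,1],im[...,2]
    m=((g<95)&(g-(b+r)/2<3.5)&(b>=r-2)).astype(np.uint8); k=np.zeros_like(m);k[y0:y1,x0:x1]=m[y0:y1,x0:x1]
    n,l,s,c=cv2.connectedComponentsWithStats(k,connectivity=4); i=1+np.argmax(s[1:,4])
    return (l==i).astype(np.uint8)
def look():
    S=robot.get_image("side");T=robot.get_image("top")
    return S,T,dark(S,(312,192,345,221)),dark(T,(314,118,346,146))
E
python3 - <<'E'
from eye import *
S,T,ms,mt=look()
for m,s in((ms[190:222,312:346],"side"),(mt[116:148,312:348],"top")):
    print(s);print("\n".join("".join(".#"[v] for v in r) for r in m))
# white ring on boss: centre at z=112
for d,b in((S,(310,205,345,228)),(T,(312,120,345,152))):
    g=d["img"].min(2);k=np.zeros_like(g);k[b[1]:b[3],b[0]:b[2]]=(g[b[1]:b[3],b[0]:b[2]]>120)
    p=np.argwhere(k)[:,::-1];w=np.array([onz(d,x,112) for x in p]);
    A=np.c_[2*w[:,:2],np.ones(len(w))];c=np.linalg.lstsq(A,(w[:,:2]**2).sum(1),rcond=None)[0]
    print(len(p),p.min(0),p.max(0),"boss circ",c[:2],np.sqrt(c[2]+c[:2]@c[:2]))
E
```

```text
side
..................................
..................................
..................................
..................................
..................................
..................................
..........######..................
.......########.#.................
.......##########..#..............
......#################...........
.....########.##########..........
.....#####........#######.........
.....####..........#######........
.....####............#####........
.....####.............####........
.....####.............#####.......
....#######...........#####.......
.....######...........######......
.....#######..........######......
......########........#####.......
......###########...#######.......
.......#####################......
.......####################.......
.......###################........
........#################.........
........################..........
........#############..#..........
.........############..#..........
..........##########..............
...........########...............
..................................
..........
[... 673 characters left out ...]
#######..............
........##############..............
.......###############..............
.......###############..............
......################..............
.....################...............
.....################...............
...#################................
..#################.................
...#######..######..................
...####.##..........................
.....##.............................
......##............................
....................................
....................................
111 [310 205] [344 222] boss circ [675.81901797  80.16352121] 31.857026359961562
82 [317 120] [344 145] boss circ [665.9998287   66.93544933] 19.144006260701683
```

```bash
python3 - <<'E'
from eye import *
S,T,ms,mt=look()
print("tri",tri(S,(327.7,205.2),T,(329.3,131.5)))
print("boss top",onz(T,(326.7,136.8),112),"boss side",onz(S,(325.9,218.2),112))
print("eye side on z142",onz(S,(327.7,205.2),142),"top",onz(T,(329.3,131.5),142))
a,b=onz(T,(333,123),165),onz(T,(321,132),150);print("ring edge dir",np.degrees(np.arctan2(*(a-b)[1::-1])))
p=np.argwhere(mt[122:133])[:,::-1]+[0,122]
v=cv2.fitLine(p.astype(np.float32),2,0,.01,.01).ravel();a,b=onz(T,v[2:]+8*v[:2],155),onz(T,v[2:]-8*v[:2],155);print("line",np.degrees(np.arctan2(*(a-b)[1::-1])),onz(T,v[2:],155))
# hole horizontal ends in side
for r in range(201,211): 
    row=S["img"][r,316:340].astype(int).sum(1)//3; print(r,row)
nose=np.array([623.8,271.2]);butt=np.array([487.4,321.1])
u=(nose-butt)/np.linalg.norm(nose-butt);yaw=np.arctan2(u[1],u[0])+np.pi
g=butt+u*24.5
for z in(100,2): print(yaw,g,robot.inverse_kinematics([*g,z],[np.pi,0,yaw]))
# widths along the drift in top view
P=brass(T,(195,150,245,230));e0,e1,_=ends(P);ax=(e1-e0)/np.linalg.norm(e1-e0);print(e0,np.histogram((P-e0)@ax,12)[0])
E
```

```text
tri (array([663.99581243,  68.68461477, 143.12316645]), np.float64(1.3743527611478172))
boss top [660.02176737  69.82377256 112.        ] boss side [660.50497511  60.76279197 112.        ]
eye side on z142 [665.39076472  69.62627194 142.        ] top [663.60184181  68.76128862 142.        ]
ring edge dir -56.149677004972105
line -62.629516904221525 [667.20842549  65.63214659 155.        ]
201 [ 79  54  55  54  46  55 102 128 164 169 144 113  85  65  53  61  72  83
  83  86  86 111 152 141]
202 [ 80  52  51  47  50 103 158 169 166 170 167 159 163 141  91  56  56  67
  80  82  79  90 165 175]
203 [ 82  46  48  43  52 124 163 167 150 161 164 155 160 162 169 121  70  59
  65  73  79  80 134 203]
204 [ 77  52  53  48  53 100 143 154 158 162 162 162 162 158 192 196 143  80
  55  70  74  73  96 200]
205 [ 93  55  54  50  54 102 158 165 155 159 165 164 162 165 188 171 164  93
  50  61  70  71  73 140]
206 [ 85  50  52  58  55  56  82 113 136 141 161 167 121 103 105  97 109  78
  53  55  65  67  71 108]
207 [ 82  51  56  62  64  55  53  74  90  92 123 171 120  81  69  62  84  97
  61  46  59  67  67  62]
208 [108  72  57  63  71  71  59  52  71  95  86  93  87  84  91  85  76  93
  65  47  57  58  61  64]
209 [ 96  67  53  59  71  74  76  60  53  66  75  87  95 102 103 103 102  76
  45  44  54  55  57  76]
210 [ 59  59  52  52  58  70  78  83  76  62  55  67  74  99 103  91  80  53
  47  50  55  54  53  74]
2.790880475973517 [510.40864263 312.68261534] [ 0.36346044  0.444007    1.57111209  0.          1.12647355 -0.85662371]
2.790880475973517 [510.40864263 312.68261534] [ 0.36346044  0.56227808  1.65619183  0.          0.92312275 -0.85662371]
[231.70903621 162.3485761 ] [11 13 19 25 30 31 27 29 28 30 28 29]
```

```bash
python3 - <<'E'
from h import *
g=[510.4,312.7];o=[np.pi,0,2.791]
robot.move_ptp([*g,110],o)
robot.move_gripper(0.5)
print(robot.current_t())
print(robot.move_linear([*g,2],speed=120,f_stop=15),robot.current_tcp_pos())
robot.move_gripper(0.0)
print(robot.current_gripper_width()*93,robot.current_finger_force(),robot.current_t())
robot.move_linear([*g,60],speed=120)
S=robot.get_image("side")
print(robot.current_gripper_width()*93,robot.current_finger_force(),robot.current_contact_force(),robot.current_ft_torque(),robot.current_t())
cv2.imwrite("pics/g.png",cv2.resize(S["img"][120:260,170:330],None,fx=4,fy=4,interpolation=2))
E
```

```text
2.8833
False [510.93256199 312.90900919   2.41627167]
13.615376375058629 30.000485479831696 4.5583
13.62914925900557 29.999324083328247 [ 0.44766377 -0.47281133 -2.26487927] [0.03232987 0.05278863 0.00139233] 5.2417
```

View pics/g.png

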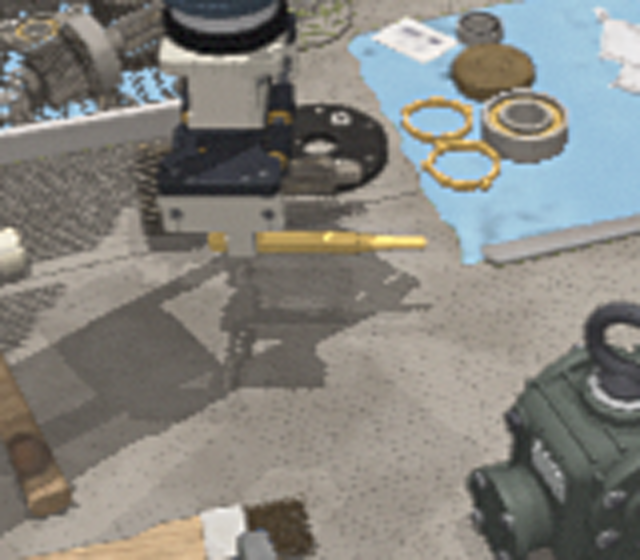

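The drift is held level, with the nose at side pixel (276, 180). Next I'll go to the pre-insertion pose and check it there.

```bash
python3 - <<'E'
from h import *
E=np.array([662.5,69]);d=0.58;u=np.array([np.cos(d),np.sin(d)])
p=E-150*u
robot.move_linear([510.4,312.7,137],speed=200)
robot.move_ptp([*p,137.5],[np.pi,0,d+np.pi])
print(robot.current_tcp_pos(),robot.current_qpos(),robot.current_t())
S=robot.get_image("side");T=robot.get_image("top")
for n,dd,b in(("S",S,(270,190,335,260)),("T",T,(300,125,380,200))):
    try:e=ends(brass(dd,b));print(n,e,[onz(dd,x,142) for x in e[:2]])
    except ValueError:print(n,"none")
    print("pred nose",proj(dd,[*(E-30.5*u),142]))
a=cv2.resize(S["img"][160:260,260:360],None,fx=4,fy=4,interpolation=2)
b=cv2.resize(T["img"][100:200,290:390],None,fx=4,fy=4,interpolation=2)
cv2.imwrite("pics/p.png",np.hstack([a,b]))
E
```

```text
[536.61375538 -12.65981706 136.68873416] [-2.31722175e-01  3.05780767e-01  1.68263484e+00  3.39878191e-04
  1.15474877e+00 -2.38219423e+00] 7.1417
S (array([288.69673324, 242.80580359]), array([279.78655597, 259.45287213]), 102) [array([546.46136793,   1.31214709, 142.        ]), array([515.74290421, -29.82833626, 142.        ])]
pred nose [319.33467444 213.80627502]
T (array([334.82136548, 144.51611626]), array([360.66788508, 182.14785289]), 258) [array([637.65949297,  57.8964882 , 142.        ]), array([563.8979949 ,   7.80435398, 142.        ])]
pred nose [337.6942732  144.88557364]
```

View pics/p.png

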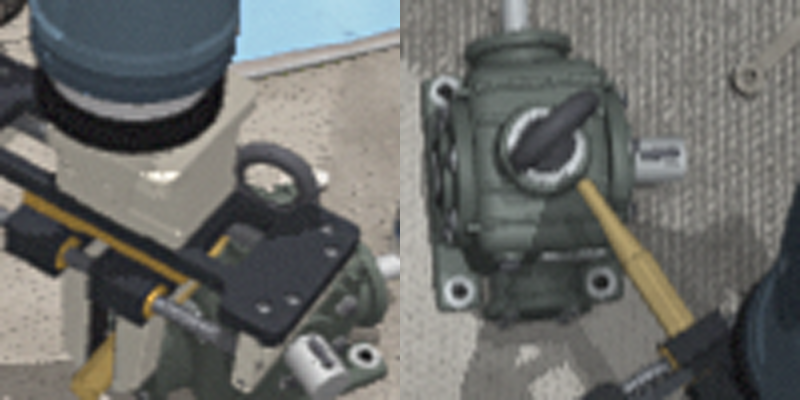

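```bash
python3 - <<'E'
from h import *
d=0.58;u=np.array([np.cos(d),np.sin(d)]);r=np.array([u[1],-u[0]])
p0=np.array([662.5,69])-150*u+3*r
robot.move_linear([*p0,137.5],speed=60)
print(robot.current_contact_force(),robot.current_ft_torque())
hit=robot.move_linear([*(p0+94.5*u),137.5],speed=50,f_stop=6)
print(hit,robot.current_tcp_pos(),robot.current_contact_force(),robot.current_ft_torque(),robot.current_t())
T=robot.get_image("top");S=robot.get_image("side")
a=cv2.resize(S["img"][160:260,260:360],None,fx=4,fy=4,interpolation=2)
b=cv2.resize(T["img"][90:190,280:380],None,fx=4,fy=4,interpolation=2)
cv2.imwrite("pics/q.png",np.hstack([a,b]))
E
```

```text
[-0.16219202  0.4259472  -1.60190851] [0.03392006 0.07718736 0.03854478]
False [617.57938975  35.97927296 137.55382097] [ 0.97476652  0.06572356 -1.63389152] [0.07174631 0.02518444 0.04119672] 9.5333
```

View pics/q.png

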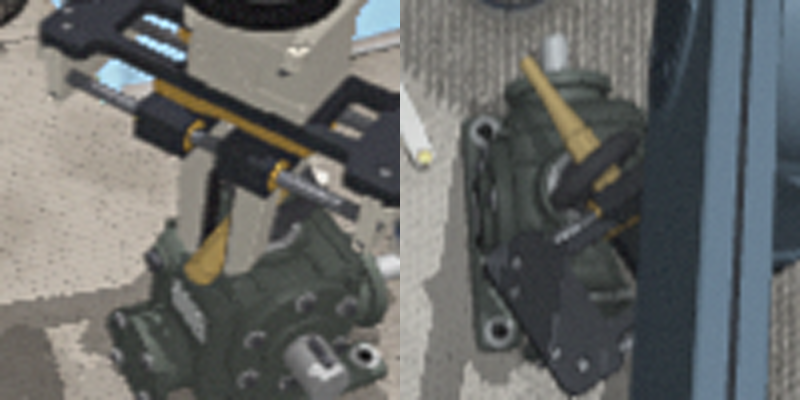

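The drift is through the eye, with the nose at about (311, 104) in the top view. Next I'll slew clockwise and log the torque.

```bash
cat > turn.py <<'E'
from h import *
def state(C,n=6):
    F=[];M=[]
    for _ in range(n):
        F.append(robot.current_contact_force());M.append(robot.current_ft_torque());robot.sleep(.02)
    F=np.mean(F,0);M=np.mean(M,0);p=robot.current_tcp_pos();y=robot.current_eef_rot()[2]-np.pi
    y=(y+np.pi)%(2*np.pi)-np.pi
    u=np.array([np.cos(y),np.sin(y)]);r=p[:2]-C
    return y,M[2]+(r[0]*F[1]-r[1]*F[0])/1000,M[2],F[:2]@u,F[:2]@[-u[1],u[0]],F[2]
def go(C,d,L=53,lat=0,speed=25,z=137.5):
    u=np.array([np.cos(d),np.sin(d)])
    robot.move_linear([*(C-L*u+lat*np.array([-u[1],u[0]])),z],[np.pi,0,d+np.pi],speed=speed)
E
python3 - <<'E'
from turn import *
C=np.array([617.6,36.0])+53*np.array([np.cos(.58),np.sin(.58)]);print(C,np.round(state(C,15),3))
for d in(.45,.3,.15,.05,-.05,-.12,-.19,-.26,-.33,-.4):
    go(C,d); s=state(C);print(np.round(s,3),round(robot.current_t(),2))
    if abs(s[1])>.25 or abs(s[4])>8: break
E
```

```text
[661.93252045  65.04526865] [ 5.800e-01 -1.000e-03  1.000e-03 -2.000e-03  4.900e-02 -1.426e+00]
[ 0.451 -0.011 -0.011  0.367 -0.002 -1.574] 10.41
[ 0.301  0.007 -0.005 -0.09  -0.233 -1.136] 10.97
[ 1.510e-01 -1.000e-03  1.200e-02  4.100e-02  2.450e-01 -1.525e+00] 11.54
[ 0.052  0.054  0.175  1.392  2.291 -1.556] 12.0
[-0.049  0.061  0.324  2.081  4.977 -1.798] 12.46
[-0.119  0.081  0.393  2.211  5.934 -1.87 ] 12.86
[-0.188  0.128  0.488  2.023  6.861 -1.854] 13.26
[-0.258  0.134  0.488  1.446  6.726 -1.905] 13.66
[-0.328  0.112  0.479  0.239  6.956 -1.761] 14.06
[-0.398  0.121  0.486 -0.228  6.887 -1.682] 14.46
```

```bash
python3 - <<'E'
from turn import *
C=np.array([661.93,65.05])
for lat in(1,2,3,4,5,6):
    go(C,-.398,lat=lat); s=state(C);print(lat,np.round(s,3),round(robot.current_t(),2))
    if s[4]<0: break
T=robot.get_image("top")
cv2.imwrite("pics/r.png",cv2.resize(T["img"][90:190,280:380],None,fx=5,fy=5,interpolation=2))
E
```

```text
1 [-0.396  0.124  0.421 -0.118  5.622 -1.431] 14.81
2 [-0.397  0.096  0.408 -0.345  5.898 -1.096] 15.16
3 [-0.398  0.138  0.352 -0.278  4.07  -0.53 ] 15.51
4 [-0.398  0.127  0.215 -0.747  1.711 -0.561] 15.86
5 [-0.398  0.145  0.036 -0.875 -1.995  0.291] 16.21
```

View pics/r.png

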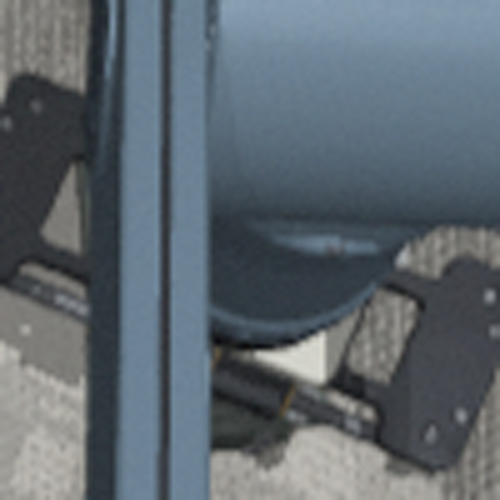

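The top view is blocked by the arm here. The forces put the screw axis at (663.7, 69.2), which agrees with the camera estimate. I'll keep turning about that point.

```bash
python3 - <<'E'
from turn import *
C=np.array([663.7,69.2]);d=-.398;lat=0.
go(C,d)
s=state(C);print(np.round(s,3))
while d>-1.7:
    d-=.025 if s[1]>.2 else .06
    if s[4]<-4: lat-=.4
    elif s[4]>1: lat+=.4
    go(C,d,lat=lat); s=state(C);print(np.round(s,3),round(lat,1),round(robot.current_finger_force(),1),round(robot.current_t(),2))
    if s[1]>.42 or abs(s[4])>12 or abs(s[2])>.7: break
E
```

```text
[-0.398  0.137  0.025 -0.59  -2.117 -0.051]
[-0.457  0.056 -0.055 -0.597 -2.09  -0.564] 0.0 30.0 16.98
[-0.516  0.024 -0.045 -0.866 -1.3   -0.629] 0.0 30.0 17.36
[-0.576  0.041 -0.029 -0.318 -1.322 -0.378] 0.0 29.9 17.73
[-0.636  0.054 -0.022 -0.393 -1.423 -0.56 ] 0.0 29.9 18.11
[-0.696  0.145  0.011 -0.659 -2.54  -0.321] 0.0 29.9 18.48
[-0.756  0.395  0.128 -0.872 -5.032  0.418] 0.0 30.0 18.86
[-0.781  0.43   0.179 -0.999 -4.728  0.895] -0.4 30.0 19.21
```

```bash
python3 - <<'E'
from turn import *
C=np.array([663.7,69.2])
for d in(-.80,-.82):
    go(C,d,lat=-.4); s=state(C,15);print(np.round(s,3),round(robot.current_t(),2))
    if s[1]>.49: break
E
```

```text
[-0.798  0.504  0.216 -0.88  -5.423  1.031] 19.71
```

The torque rises about 3–4 N·m per rad to 0.50 N·m, so the eye is seated and snug. Next I'll back off, align with the hole and draw the drift out.

```bash
python3 - <<'E'
from turn import *
C=np.array([663.7,69.2])
for d in(-.6,-.4,-.2,-.05):
    go(C,d,speed=40); s=state(C,4);print(np.round(s,3),round(robot.current_t(),2))
    if s[1]<-.05: break
u=np.array([np.cos(d),np.sin(d)])
hit=robot.move_linear([*(C-175*u),137.5],speed=60,f_stop=8)
print(hit,robot.current_tcp_pos(),np.round(state(C,8),3),robot.current_gripper_width()*93,robot.current_t())
if not hit:
    robot.move_ptp([510.4,312.7,100],[np.pi,0,2.791])
    S=robot.get_image("side")
    e=ends(brass(S,(200,130,300,200)));print(e)
    for q in((510.4-23*.939,312.7+23*.343,105),(510.4+119.5*.939,312.7-119.5*.343,105)):print(proj(S,q))
    cv2.imwrite("pics/s.png",cv2.resize(S["img"][120:260,170:370],None,fx=4,fy=4,interpolation=2))
E
```

```text
[-0.602 -0.032 -0.039  0.107 -0.129 -1.294] 20.18
[-0.403  0.009  0.009 -0.066  0.006 -1.368] 20.67
[-0.203  0.026  0.019 -0.004 -0.128 -1.674] 21.15
[-0.053 -0.042 -0.017  0.176  0.468 -2.03 ] 21.57
False [489.16458633  77.92097716 137.47476168] [-0.05   0.051  0.011  0.046 -0.23  -1.284] 13.061832648430034 23.8833
(array([232.4932979 , 168.06913972]), array([276.5025552 , 168.21163327]), 201)
[220.73125424 167.75185138]
[275.26794033 168.00239985]
```

View pics/s.png

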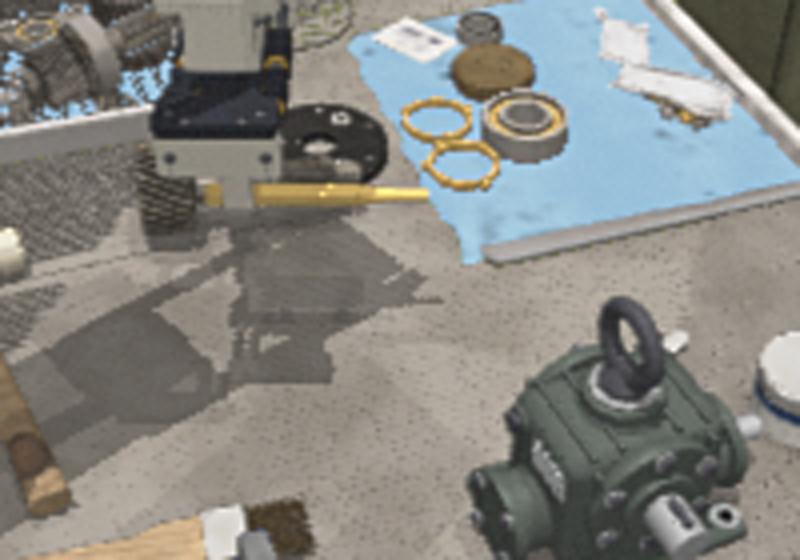

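The drift is out and held level, with the nose at side pixel (276, 168), and the eye has visibly turned. Next I'll lay it down.

```bash
python3 - <<'E'
from h import *
g=[510.4,312.7]
robot.move_linear([*g,12],speed=100)
print(robot.move_linear([*g,1.8],speed=15,f_stop=5),robot.current_tcp_pos(),robot.current_contact_force(),robot.current_finger_force())
robot.sleep(.5)
robot.move_gripper(0.35);robot.sleep(.3)
robot.move_linear([*g,120],speed=120);robot.sleep(.5)
for n,b in(("side",(205,180,295,215)),("top",(190,145,250,232))):
    d=robot.get_image(n);e=ends(brass(d,b));q=[onz(d,x,7) for x in e[:2]];print(n,e,np.round(q,1),np.linalg.norm(q[0]-q[1]))
print(robot.current_t())
E
```

```text
True [510.19883847 312.65486099   2.15710384] [-0.44550565 -0.29789381  5.68726939] 29.947500228881836
side (array([223.49472128, 195.44087812]), array([275.50501446, 195.63129918]), 273) [[488.3 320.1   7. ]
 [625.2 270.8   7. ]] 145.5347676045401
top (array([231.35348788, 162.21916866]), array([219.7662208 , 192.68536459]), 121) [[623.1 273.4   7. ]
 [552.4 298.2   7. ]] 74.94675427100928
29.65
```

The drift is lying flat in its original spot. In the top view the arm partly hides it.

```bash
python3 -c "
from bench import robot
print(robot.hand_in())"
```

```text
the job is handed in; nothing more can be done
None
```

I handed the job in after about 30 s of the 72 s limit, with no verdict returned: the eye is seated and nipped at about 0.50 N·m (from the wrist force readings), and the drift was held until it touched the table and lies flat about 250 mm from the eye.

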